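# Lay padlocks the same way round in a stock tray

### The job

Put the two loose padlocks into the two empty recesses of the grey stock tray, one in each, lying flat on the recess floor with their shackles pointing the same way as on the padlock already in the tray. Set them down gently rather than dropping them, and leave the padlock already in the tray and the other things on the bench where they are.

Things in the scene. Friction and masses are not known exactly. Their poses are not given: they have to be found in the camera images.
- tray: fixed grey steel tray, 116 (x) x 276 (y) x 10 mm high; three recesses in a row along y, centred at y = -96, 0, +96 mm, each 104 (x) x 68 (y) mm, 6 mm deep; floor 4 mm, rim and ridges 10 mm above the bench; ridges 28 mm broad. The +96 one holds lock_c, shackle to tray +x. Origin: centre of underside. A lock centred in a recess has its origin at tray x = -18.5 mm
- recess_mid (a point): centre of the floor of the empty middle recess, tray axes
- recess_end (a point): centre of the floor of the empty end recess (tray y = -96 mm), tray axes
- lock_a: loose padlock lying flat: brass body 48 long (x) x 46 wide (y) x 24 thick (z); steel U shackle of 8 mm round bar, 38 wide, 12 mm above the underside, sticks out of the body's +x end and ends 61 mm from the origin; 85 mm long overall, about 0.2 kg. Origin: centre of the body's underside; x points from body to shackle, z up. 
- lock_a_bow (a point): outer end of lock_a's shackle, 12 mm above the underside
- lock_b: loose padlock lying flat: brass body 48 long (x) x 46 wide (y) x 24 thick (z); steel U shackle of 8 mm round bar, 38 wide, 12 mm above the underside, sticks out of the body's +x end and ends 61 mm from the origin; 85 mm long overall, about 0.2 kg. Origin: centre of the body's underside; x points from body to shackle, z up. Same as lock_a
- lock_b_bow (a point): outer end of lock_b's shackle
- lock_c: the padlock already in the tray, same as lock_a, shackle to the tray's +x; leave it alone
- lock_c_bow (a point): outer end of lock_c's shackle
- spray_can: upright aerosol can, 60 mm across, 170 mm high; bystander. Origin: centre of its underside
- wire_spool: black wire spool on end, 72 mm across, 50 mm high; bystander. Origin: centre of its underside
- wrench: steel wrench lying on the bench along its x, handle to -x; bystander
Not all that is in view belongs to the job. What is shaped like the lock_a but purple is not meant.

How it is judged:
By the outcome, as a careful person would: the job done as asked, in the order asked, and still so for the second after the job is handed in, with the robot touching nothing.
It also fails if it takes over 54 s, if anything falls off the work surface, if the arm or the gripper's body presses on something with over 40 N, if the wrist force passes 120 N, or if a joint passes its speed limit or range.

### The arm

A 7-joint arm with a two-finger parallel gripper is mounted at the origin on the work surface. World frame = base frame: x ahead of the robot, y to its left, z up, the work surface at z = 0. Lengths are in m, angles in degrees, forces in N, time in s.
With the tool pointing down it reaches from about 0.425 to 0.875 m from the base axis. Payload 4.7 kg.
Tool frame: the origin (TCP) lies at the very end of the fingers, on their centre line; the grasp point (between the pads) lies 19 mm behind it; z points along the fingers, y is the line along which they close (so a half turn about z gives the same grasp; the last joint's range is limited). The gripper opens to 85 mm and grips with 20 to 120 N. Pads are 22 mm wide; open, the fingers measure 114 mm over their backs; the gripper's body (76 mm by 85 mm) begins 54 mm behind the grasp point. The pads swing forward as they close: fully open they stand 13 mm farther back than shut.
Start: joints at [76.095, 18.392, -4.016, 83.108, 1.295, 78.541, -3.26], TCP at [0.165, -0.629, 0.231] pointing down, gripper open.
Joint ranges: [-163.93, 163.93], [-17.29, 119.83], [-79.2, 71.16], [3.27, 140.29], [-89.18, 269.18], [5.43, 117.66], [-154.24, 154.24]. Speed limits (degrees/s): [147.25, 147.25, 180, 180, 180, 180, 180].

### API

Orientations are given as [roll, pitch, yaw] about the fixed x, y, z axes, in that order (R = Rz(yaw) Ry(pitch) Rx(roll)).
In Python, from cell import * gives the robot as it stands. The module is installed in compiled form; this text tells all that it offers.
- The arm moves only by the tool send_rows, never from a script. Its argument "series" is a list of rows, each an object of numbers: "x", "y", "z": the shift along the tool's x, y, z in cm; "turn": the turn about the tool's z in rad. A call has 1 to 5 rows; each row is the pose to reach, as a shift and turn from the pose commanded when the call began, along the tool's axes at that moment; what a row does not reach only later rows make up. A row lasts 1/8 s, in which the tool goes at most 62.5 mm and 10.7 degrees, less where a joint would pass 70% of its speed; a pose out of reach is approached as far as the arm can. A call with a gripper value outside its range is refused whole. "jaw" is the opening, from 0 (shut) to 1 (fully open), set as the call begins (left out, the last holds). The fingers move at their own pace and stop on an object; "grip_force" is the grip in N (left out, the last holds). Time passes only in rows, so rows that repeat a pose let the fingers close. It gives the time, the measured TCP pose, the force, the opening and the grip force at its end, in the units of the state.
- sense(): the state, without advancing time (a new reading comes with each control period).
- snapshot(name): name is "scene" or "top" or "wrist"; returns a dict with "image" (384x512x3 uint8, blue, green, red), "vfov" (degrees; the focal length in pixels is half the picture's height over the tangent of half this angle, whatever the lens; pixels are square), "cx", "cy" (the principal point, pixels), "distortion" ([k1, k2, p1, p2, k3] as OpenCV has them; the pictures are not rectified), "eye" and "rotation" of the camera in the world; the wrist camera has in their place "mount" (4x4, takes a point from camera to tool coordinates, whose origin is the TCP and whose axes are the flange's). Camera axes: x right, y down, z forward; pixel columns grow to the right and rows downward; lengths in m; the calibration is good to about 2 mm. A picture is of the moment at which its call begins: read the wrist's pose just before it. There is no depth.
- job_done(): hands the job in; it is judged then, once.
The state is a dict: "time": time; "joint_positions": joint angles; "qd": joint speeds; "joint_efforts": joint torques, N m; "eef_pos": TCP position; "eef_rot": TCP orientation; "contact_force": force on the tool from outside, world axes, zero at the start; "wrist_torque": the same for the moment, N m; "opening": finger opening in m; "grasp_force": force on a finger pad.
Only numpy, scipy, OpenCV 4.12 (cv2) and the standard library are available. Lean on these libraries where they do the work, as an engineer would, in place of code of your own. Each camera call takes 0.05 s, during which the arm holds its last target. There are 200 camera calls.

## Working session

There is one attempt and no reset: what is moved stays moved. The work goes in short steps, Python scripts to look and compute and a tool call to move; the robot and the scene stay as the last step left them, time stands still between calls to the robot, and variables do not carry over. Pictures are saved under pics/ and viewed, at most 10 in all, crops included, and the job is handed in when it is done.

Besides the shell and the picture viewer there is one more tool, called after "Emit:" by a JSON object that holds its "name" and its "arguments", one argument or row to a line. send_rows: Moves the arm, as the interface text tells. Its arguments: {"type":"object","properties":{"series":{"type":"array"},"jaw":{"type":"number"},"grip_force":{"type":"number"}},"required":["series"]}

```bash
mkdir -p pics; cat > h.py <<'E'
from cell import *
import numpy as np, cv2
from scipy.spatial.transform import Rotation as R
def cam(s):
    im=s["image"];f=im.shape[0]/2/np.tan(np.radians(s["vfov"])/2)
    return np.array([[f,0,s["cx"]],[0,f,s["cy"]],[0,0,1]]),np.array(s["distortion"],float)
def pose(s,st=None):
    if "eye" in s: return np.array(s["rotation"]).reshape(3,3),np.array(s["eye"])
    M=np.array(s["mount"]);Rt=R.from_euler('xyz',st["eef_rot"],degrees=True).as_matrix()
    return Rt@M[:3,:3],Rt@M[:3,3]+np.array(st["eef_pos"])
def unproj(s,uv,z,st=None):
    K,d=cam(s);Rc,e=pose(s,st)
    p=cv2.undistortPoints(np.array(uv,float).reshape(-1,1,2),K,d).reshape(-1,2)
    r=np.c_[p,np.ones(len(p))]@Rc.T
    return e+r*((np.broadcast_to(z,len(p))-e[2])/r[:,2])[:,None]
def proj(s,P,st=None):
    K,d=cam(s);Rc,e=pose(s,st)
    return cv2.projectPoints(((np.array(P,float)-e)@Rc).reshape(-1,1,3),np.zeros(3),np.zeros(3),K,d)[0].reshape(-1,2)
E
python3 - <<'E'
from h import *
st=sense();print(st)
a=snapshot("top");b=snapshot("scene")
for s in(a,b):print({k:v for k,v in s.items() if k!="image"})
cv2.imwrite("pics/top.png",cv2.resize(a["image"],(800,600),interpolation=cv2.INTER_CUBIC))
cv2.imwrite("pics/scene.png",cv2.resize(b["image"],(800,600),interpolation=cv2.INTER_CUBIC))
E
```

```text
{'time': 0.0, 'joint_positions': array([76.09393329, 18.44078785, -4.0154442 , 83.1737252 ,  1.29443747,
       78.54077127, -3.25942994]), 'qd': array([ 0.04046008,  0.0072495 ,  0.03377297, -0.08259691, -0.06152795,
        0.05951926, -0.09783789]), 'joint_efforts': array([-1.42524891e-05, -4.93584323e+01, -3.82024711e-01, -3.14332688e+01,
        1.30467344e-02,  1.13491938e-02, -2.44555267e-06]), 'eef_pos': array([ 0.16491531, -0.6281843 ,  0.2302142 ]), 'eef_rot': array([-1.79889926e+02,  5.15268532e-03,  1.47161703e+01]), 'contact_force': array([-0.37662874, -0.42504745, -0.54337751]), 'wrist_torque': array([ 0.01576725, -0.06745076,  0.03108478]), 'grasp_force': 0.0, 'opening': 0.0852994453586295}
{'vfov': 54.03574296248221, 'cx': 254.11048028787104, 'cy': 193.20669371473795, 'distortion': array([0.04301544, 0.        , 0.        , 0.        , 0.        ]), 'eye': array([0.40909626, 0.08437316, 1.16956761]), 'rotation': array([-1.71696656e+02, -3.70514894e-02, -9.08591388e+01])}
{'vfov': 56.362888615526856, 'cx': 252.23107380587496, 'cy': 200.58198592960753, 'distortion': array([-0.05452126,  0.        ,  0.        ,  0.        ,  0.        ]), 'eye': array([ 1.18783668, -0.31330809,  0.69792573]), 'rotation': array([-130.1007576 ,    0.18072017,   57.48559623])}
```

View pics/top.png

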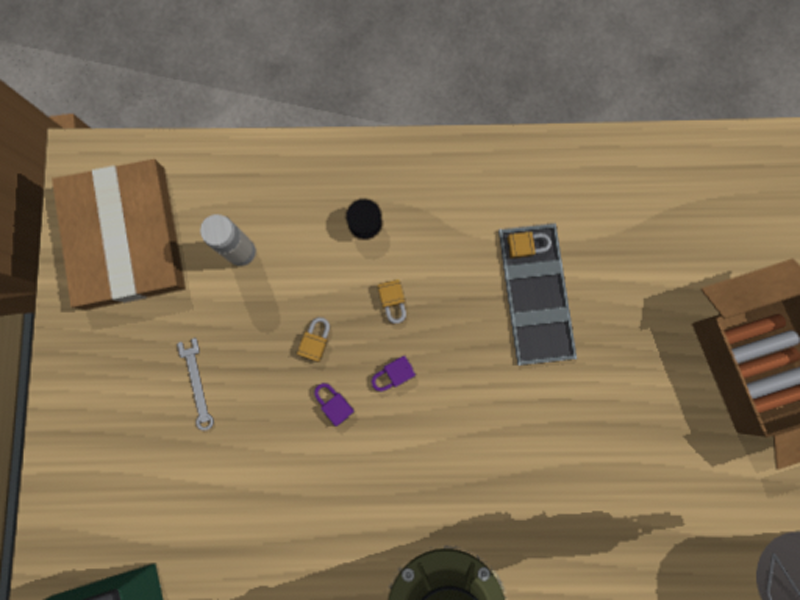

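View pics/scene.png

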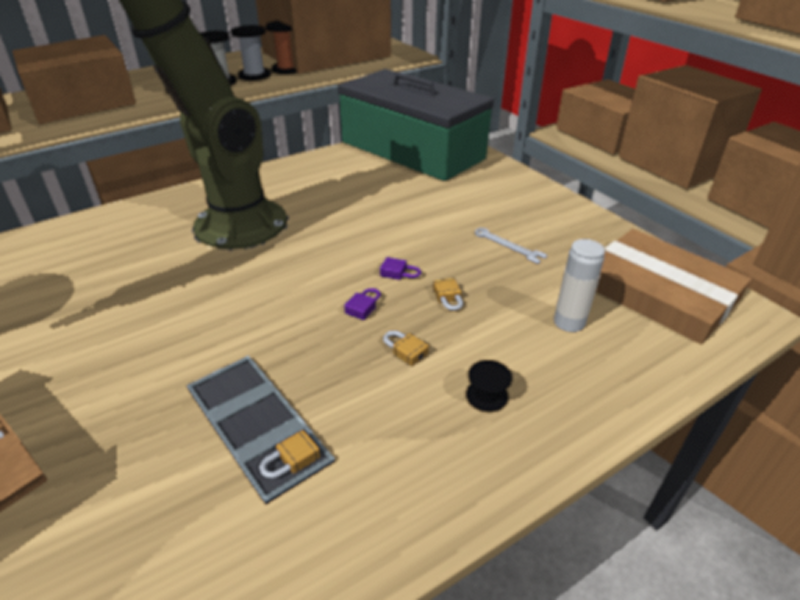

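Brass candidates are at (391,300) and (312,341), loose, plus (528,243), which is lock_c in the tray. The purple decoys are at (398,374) and (333,405). The targets are the two loose brass locks. The empty recesses are at (537,293) and (544,341), and lock_c's shackle points right in the image (world -y).

```bash
sed -i 's/np.array(s\["rotation"\]).reshape(3,3)/R.from_euler("xyz",s["rotation"],degrees=True).as_matrix()/' h.py
python3 - <<'E'
from h import *
s=snapshot("top");k=1.5625
print("base",unproj(s,[[447/k,590/k]],0.05))
h=cv2.cvtColor(s["image"],cv2.COLOR_BGR2HSV)
m=cv2.inRange(h,(12,150,120),(24,255,255))
n,l,S,c=cv2.connectedComponentsWithStats(m)
for i in range(1,n):
    if S[i,4]>60:
        r=cv2.minAreaRect(np.argwhere(l==i)[:,::-1].astype(np.float32)); print("brass",S[i],unproj(s,[r[0]],.022)[0].round(4),r)
print("bows",unproj(s,np.array([[397,321],[323,322],[550,242]])/k,.012).round(4))
print("tray",unproj(s,np.array([[500,228],[555,225],[575,360],[519,364]])/k,.01).round(4))
print("recs",unproj(s,np.array([[537,293],[544,341]])/k,.004).round(4))
w=snapshot("wrist");print(w["mount"],w["vfov"])
E
```

```text
base [[0.05359933 0.00017151 0.05      ]]
brass [326 149  16  15 176] [ 0.6907 -0.1692  0.022 ] ((333.8299560546875, 155.80999755859375), (13.717872619628906, 14.424979209899902), 81.8698959350586)
brass [242 179  17  17 188] [0.5948 0.094  0.022 ] ((249.8529510498047, 187.4117889404297), (14.309601783752441, 14.067066192626953), 75.96376037597656)
brass [190 213  19  18 208] [0.4925 0.2499 0.022 ] ((199.05001831054688, 221.3500213623047), (14.862703323364258, 15.17893123626709), 18.43494987487793)
bows [[ 0.5398  0.0818  0.012 ]
 [ 0.54    0.2281  0.012 ]
 [ 0.6952 -0.2284  0.012 ]]
tray [[ 0.7264 -0.1297  0.01  ]
 [ 0.7307 -0.2408  0.01  ]
 [ 0.4583 -0.2652  0.01  ]
 [ 0.4519 -0.1558  0.01  ]]
recs [[ 0.593  -0.1994  0.004 ]
 [ 0.4967 -0.2083  0.004 ]]
[[ 3.73976429e-04 -9.57594675e-01 -2.88118551e-01  7.36236345e-02]
 [ 9.99999497e-01  9.00227583e-05  9.98793469e-04 -1.82427836e-04]
 [-9.30502081e-04 -2.88118779e-01  9.57594227e-01 -1.41231633e-01]
 [ 0.00000000e+00  0.00000000e+00  0.00000000e+00  1.00000000e+00]] 66.82857948749032
```

Emit:
{"name": "send_rows", "arguments": {
  "series": [
    {"x":5,"y":-4,"turn":-0.15},
    {"x":10,"y":-8,"turn":-0.3},
    {"x":15,"y":-12,"turn":-0.45},
    {"x":20,"y":-16,"turn":-0.6},
    {"x":24,"y":-18,"turn":-0.75}
  ],
  "jaw": 1,
  "grip_force": 40
}}

```text
invalid input at $.series[0]: expected keys x, y, z, turn
```

```bash
cat >> h.py <<'E'
def go(x,y,z,yaw):
    st=sense();Rt=R.from_euler('xyz',st["eef_rot"],degrees=True).as_matrix()
    d=Rt.T@(np.array([x,y,z])-st["eef_pos"])*100
    cy=np.degrees(np.arctan2(Rt[1,0],Rt[0,0]));t=-np.radians((yaw-cy+180)%360-180)
    print("t",round(st["time"],2),"pos",st["eef_pos"].round(4),"rot",np.round(st["eef_rot"],2),"yaw",cy.round(2),"j7",st["joint_positions"][6].round(1),"F",np.round(st["contact_force"],1),"open",round(st["opening"],4),"gf",round(st["grasp_force"],1))
    print("cmd cm",d.round(2),"turn",round(t,3))
E
python3 -c "
from h import *
go(.55,-.2,.25,95)"
```

```text
t 0.2 pos [ 0.165  -0.6284  0.2306] rot [-179.93    0.     14.72] yaw 14.72 j7 -3.3 F [ 0.4  0.6 -0.9] open 0.0859 gf 0.0
cmd cm [ 48.12 -31.65  -1.9 ] turn -1.401
```

Emit:
{"name": "send_rows", "arguments": {
  "series": [
    {"x":5,"y":-3.5,"z":0,"turn":-0.15},
    {"x":10,"y":-7,"z":-1,"turn":-0.3},
    {"x":15,"y":-10,"z":-2,"turn":-0.45},
    {"x":20,"y":-13,"z":-2,"turn":-0.6},
    {"x":24,"y":-16,"z":-2,"turn":-0.75}
  ],
  "jaw": 1,
  "grip_force": 40
}}

```text
time: 0.82
eef_pos: [0.3583, -0.411, 0.2515]
eef_rot: [180.0, 0.0, 58.1]
contact_force: [1.0, -0.2, 0.3]
opening: 0.0852
grasp_force: 0.0
```

```bash
python3 -c "
from h import *
go(.58,-.25,.25,95)"
```

```text
t 0.82 pos [ 0.3583 -0.411   0.2515] rot [179.96   0.    58.06] yaw 58.06 j7 12.6 F [ 1.  -0.2  0.3] open 0.0852 gf 0.0
cmd cm [25.39 10.3   0.16] turn -0.645
```

Emit:
{"name": "send_rows", "arguments": {
  "series": [
    {"x":5,"y":2,"z":0,"turn":-0.15},
    {"x":10,"y":4,"z":0,"turn":-0.3},
    {"x":15,"y":6,"z":0,"turn":-0.45},
    {"x":20,"y":8,"z":0,"turn":-0.6},
    {"x":25,"y":10,"z":0,"turn":-0.64}
  ]
}}

```text
time: 1.45
eef_pos: [0.5758, -0.2543, 0.2513]
eef_rot: [-180.0, 0.0, 94.4]
contact_force: [-0.1, -0.6, 0.2]
opening: 0.0854
grasp_force: 0.0
```

```bash
python3 - <<'E'
from h import *
go(.5948,.094,.2,12.5)
st=sense();s=snapshot("wrist");cv2.imwrite("pics/w1.png",s["image"])
cv2.imwrite("pics/w1b.png",cv2.resize(s["image"],(800,600),interpolation=cv2.INTER_CUBIC))
import pickle;pickle.dump((st,s),open("w1.pkl","wb"))
E
```

```text
t 1.45 pos [ 0.5758 -0.2543  0.2513] rot [-1.800e+02  2.000e-02  9.445e+01] yaw 94.45 j7 19.2 F [-0.1 -0.6  0.2] open 0.0854 gf 0.0
cmd cm [34.58  4.59  5.11] turn 1.43
```

View pics/w1b.png

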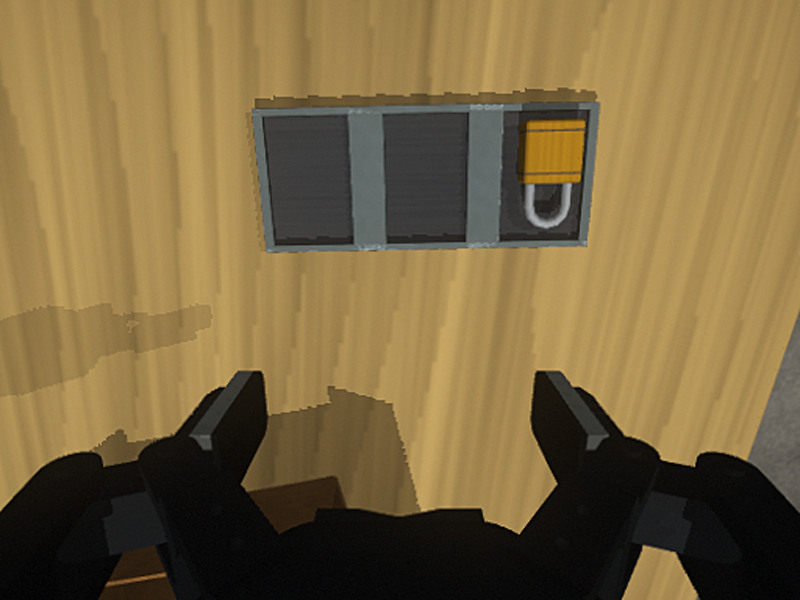

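The tray is seen from the wrist with outer rim corners at (253,110), (598,102), (587,245) and (268,251). The left and middle recesses are empty, and lock_c is on the right with its shackle down.

```bash
cat >> h.py <<'E'
from scipy.optimize import least_squares
def fit2d(model,meas):
    m=np.array(model);q=np.array(meas)[:,:2]
    mc,qc=m.mean(0),q.mean(0);H=(m-mc).T@(q-qc)
    a=np.arctan2(H[0,1]-H[1,0],H[0,0]+H[1,1]);c,s=np.cos(a),np.sin(a)
    Rm=np.array([[c,-s],[s,c]]);t=qc-Rm@mc
    return t,np.degrees(a),(q-(m@Rm.T+t))
E
python3 - <<'E'
from h import *
import pickle
st,s=pickle.load(open("w1.pkl","rb"));k=1.5625
P=unproj(s,(np.array([[253,110],[598,102],[587,245],[268,251]])+.5)/k-.5,.010,st)
print(P.round(4))
t,a,r=fit2d([[-.058,-.138],[-.058,.138],[.058,.138],[.058,-.138]],P)
print(t,a,r.round(4))
c,sn=np.cos(np.radians(a)),np.sin(np.radians(a));Rm=np.array([[c,-sn],[sn,c]])
for y in(-.096,0,.096):print(y,Rm@[-.0185,y]+t)
# recess inner edges of mid/end (rim top z=.01): predicted px
for y in(-.13,-.062,-.034,.034,.062,.13):
    print(y,[(proj(s,np.r_[Rm@[x,y]+t,.01],st)[0]*k).round(0) for x in(-.052,.052)])
# lock_c body corners predicted
for x,y in((-.024,-.023),(-.024,.023),(.024,.023),(.024,-.023),(.061,0)):
    print("lc",(proj(s,np.r_[Rm@[x-.0185,y+.096]+t,.028 if x<.06 else .016],st)[0]*k).round(0))
E
```

```text
[[ 0.4531 -0.1545  0.01  ]
 [ 0.723  -0.1272  0.01  ]
 [ 0.7363 -0.2403  0.01  ]
 [ 0.4647 -0.2669  0.01  ]]
[ 0.59426314 -0.19724461] -84.23172292560139 [[ 0.0019 -0.0011]
 [-0.0027 -0.0016]
 [-0.0011  0.0007]
 [ 0.0019  0.0019]]
-0.096 [ 0.49688989 -0.1884868 ]
0 [ 0.59240379 -0.17883828]
0.096 [ 0.68791769 -0.16918976]
-0.13 [array([261., 116.]), array([274., 246.])]
-0.062 [array([347., 113.]), array([354., 244.])]
-0.034 [array([383., 113.]), array([387., 243.])]
0.034 [array([469., 111.]), array([466., 241.])]
0.062 [array([505., 110.]), array([499., 241.])]
0.13 [array([591., 108.]), array([579., 239.])]
lc [524. 121.]
lc [585. 120.]
lc [579. 184.]
lc [521. 186.]
lc [542. 230.]
```

Emit:
{"name": "send_rows", "arguments": {
  "series": [
    {"x":6,"y":0.5,"z":0,"turn":0.18},
    {"x":12,"y":1,"z":0,"turn":0.36},
    {"x":17,"y":2,"z":0,"turn":0.54},
    {"x":22,"y":3,"z":0,"turn":0.72},
    {"x":27,"y":4,"z":0,"turn":0.9}
  ]
}}

```text
time: 2.12
eef_pos: [0.5939, 0.0184, 0.2513]
eef_rot: [180.0, 0.0, 42.4]
contact_force: [-0.1, 0.4, 0.1]
opening: 0.0855
grasp_force: 0.0
```

```bash
python3 -c "
from h import *
go(.52,.094,.25,12.5)"
```

```text
t 2.12 pos [0.5939 0.0184 0.2513] rot [1.7998e+02 1.0000e-02 4.2420e+01] yaw 42.42 j7 -57.7 F [-0.1  0.4  0.1] open 0.0855 gf 0.0
cmd cm [ -0.35 -10.57   0.12] turn 0.522
```

The predicted recess edges and lock_c match the picture within about 1 mm.

Emit:
{"name": "send_rows", "arguments": {
  "series": [
    {"x":0,"y":-4,"z":0,"turn":0.15},
    {"x":0,"y":-8,"z":0,"turn":0.3},
    {"x":0,"y":-10.5,"z":0,"turn":0.45},
    {"x":0,"y":-10.5,"z":0,"turn":0.52},
    {"x":0,"y":-10.5,"z":0,"turn":0.52}
  ]
}}

```text
time: 2.75
eef_pos: [0.5225, 0.094, 0.2513]
eef_rot: [180.0, -0.0, 13.0]
contact_force: [-0.3, -0.8, 0.9]
opening: 0.0855
grasp_force: 0.0
```

```bash
python3 - <<'E'
from h import *
go(.5948,.094,.1,12.5)
st=sense();s=snapshot("wrist")
cv2.imwrite("pics/w2b.png",cv2.resize(s["image"],(800,600),interpolation=cv2.INTER_CUBIC))
import pickle;pickle.dump((st,s),open("w2.pkl","wb"))
E
```

```text
t 2.75 pos [0.5225 0.094  0.2513] rot [179.96  -0.    13.05] yaw 13.05 j7 -92.4 F [-0.3 -0.8  0.9] open 0.0855 gf 0.0
cmd cm [ 7.04  1.63 15.13] turn 0.01
```

View pics/w2b.png

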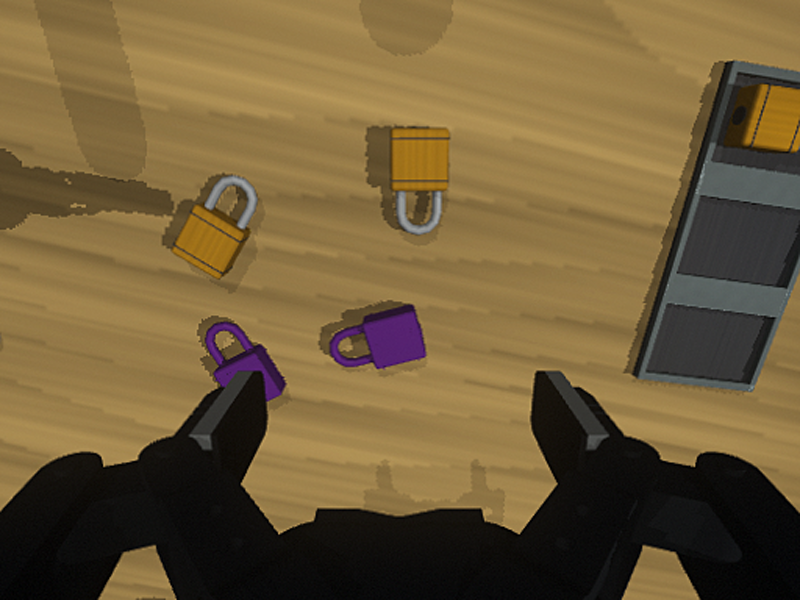

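Both brass locks are clear: A has body at (420,160) and bow at (419,233); B has body at (211,240) and bow at (238,178). The purple decoys are at (245,370) and (395,335). I'll fit the boxes to the brass masks.

```bash
cat >> h.py <<'E'
from scipy.optimize import minimize
def fitlock(s,st,g,zb=0.0):
    """fit box pose (x,y,yaw deg) to brass mask near guess"""
    k=3;im=cv2.resize(s["image"],None,fx=k,fy=k,interpolation=cv2.INTER_CUBIC)
    m=cv2.inRange(cv2.cvtColor(im,cv2.COLOR_BGR2HSV),(10,130,60),(26,255,255))
    B=np.array([[x,y,z] for x in(-.024,.024) for y in(-.023,.023) for z in(0,.024)])
    def hull(p):
        Q=B@R.from_euler('z',p[2],degrees=True).as_matrix().T+[p[0],p[1],zb]
        return cv2.convexHull(((proj(s,Q,st)+.5)*k-.5).astype(np.float32))
    h0=hull(g).reshape(-1,2);sel=np.zeros_like(m);cv2.fillConvexPoly(sel,h0.astype(int),1);sel=cv2.dilate(sel,np.ones((45,45)))
    mm=cv2.morphologyEx(((m>0)&(sel>0)).astype(np.uint8),cv2.MORPH_OPEN,np.ones((13,13)))
    n,l,S,_=cv2.connectedComponentsWithStats(mm);mm=(l==1+np.argmax(S[1:,4])).astype(np.uint8)
    c=cv2.convexHull(max(cv2.findContours(mm,0,2)[0],key=len)).astype(np.float32)
    def cost(v):
        p=[g[0]+v[0]/1e3,g[1]+v[1]/1e3,g[2]+v[2]];h=hull(p)
        i=cv2.intersectConvexConvex(h,c)[0]
        return 1-i/(cv2.contourArea(h)+cv2.contourArea(c)-i)
    r=min((minimize(cost,[0,0,d],method="Nelder-Mead",options=dict(initial_simplex=np.array([[0,0,d],[5,0,d],[0,5,d],[0,0,d+5]]))) for d in(-4,4)),key=lambda r:r.fun)
    return np.array([g[0]+r.x[0]/1e3,g[1]+r.x[1]/1e3,g[2]+r.x[2]]),r.fun
E
python3 - <<'E'
from h import *
import pickle
st,s=pickle.load(open("w2.pkl","rb"));k=1.5625
for g,b in(([.5948,.094,-167.5],(419,233)),([.4925,.25,-24.8],(240,177))):
    p,f=fitlock(s,st,g);bow=p[:2]+.061*np.array([np.cos(np.radians(p[2])),np.sin(np.radians(p[2]))])
    print(p,f,"bow px pred",proj(s,np.r_[bow,.012],st)[0]*k,b)
go(.5948,.094,.1,12.5)
E
```

```text
[ 5.87604441e-01  9.24120068e-02 -1.66885695e+02] 0.36213355347631015 bow px pred [417.33537868 244.64912771] (419, 233)
[  0.49338475   0.24593493 -11.52348721] 0.43983970275148565 bow px pred [239.0078206  172.62068425] (240, 177)
t 2.8 pos [0.5227 0.0938 0.2512] rot [1.7998e+02 1.0000e-02 1.3050e+01] yaw 13.05 j7 -92.4 F [ 0.5  0.3 -0.6] open 0.0855 gf 0.0
cmd cm [ 7.03  1.6  15.12] turn 0.01
```

```bash
python3 - <<'E'
import pickle,cv2,numpy as np
st,s=pickle.load(open("w2.pkl","rb"));k=1.5625
h=cv2.cvtColor(s["image"],cv2.COLOR_BGR2HSV)
for u,v in((420,160),(420,185),(420,133),(211,235),(240,255),(330,160),(380,160),(500,200),(180,270)):print(u,v,h[int(v/k),int(u/k)])
E
sed -i 's/(10,130,60),(26,255,255)/(10,190,60),(26,255,255)/' h.py
python3 - <<'E'
from h import *
import pickle
st,s=pickle.load(open("w2.pkl","rb"));k=1.5625
for g,b in(([.5948,.094,-167.5],(419,233)),([.4925,.25,-24.8],(240,177))):
    p,f=fitlock(s,st,g);bow=p[:2]+.061*np.array([np.cos(np.radians(p[2])),np.sin(np.radians(p[2]))])
    print(p,f,"bow px pred",proj(s,np.r_[bow,.012],st)[0]*k,b)
E
```

```text
420 160 [ 20 215 166]
420 185 [ 19 213 170]
420 133 [ 20 211 168]
211 235 [ 20 217 159]
240 255 [ 20 130 131]
330 160 [ 20 134 154]
380 160 [ 20 137  95]
500 200 [ 20 133 146]
180 270 [ 20 134 154]
[ 5.87008693e-01  9.16012572e-02 -1.66885096e+02] 0.4028911878412007 bow px pred [418.09826519 245.53917577] (419, 233)
[  0.47914982   0.25633729 -27.97456183] 0.48533715925602117 bow px pred [243.05814145 198.82128891] (240, 177)
```

```bash
sed -i 's/mm=cv2.morphologyEx(((m>0)&(sel>0)).astype(np.uint8),cv2.MORPH_OPEN/mm=cv2.morphologyEx(cv2.morphologyEx(((m>0)\&(sel>0)).astype(np.uint8),cv2.MORPH_CLOSE,np.ones((15,15))),cv2.MORPH_OPEN/' h.py
python3 - <<'E'
from h import *
import pickle
st,s=pickle.load(open("w2.pkl","rb"));k=1.5625
for g,b in(([.5948,.094,-167.5],(419,233)),([.4925,.25,-24.8],(240,177))):
    p,f=fitlock(s,st,g);bow=p[:2]+.061*np.array([np.cos(np.radians(p[2])),np.sin(np.radians(p[2]))])
    print(p,f,"bow px pred",proj(s,np.r_[bow,.012],st)[0]*k,b)
P=unproj(s,np.array([[391,130],[449,129],[419,233]])/k,[.024,.024,.012],st);print(P)
E
```

```text
[ 5.95342227e-01  9.38626230e-02 -1.67699150e+02] 0.06772875866280414 bow px pred [416.81712852 235.41703332] (419, 233)
[  0.49219434   0.24988043 -24.27713095] 0.11578555205398833 bow px pred [249.01128219 181.72131077] (240, 177)
[[0.61213216 0.12036071 0.024     ]
 [0.62292138 0.07726473 0.024     ]
 [0.53814534 0.0795641  0.012     ]]
```

Emit:
{"name": "send_rows", "arguments": {
  "series": [
    {"x":3,"y":0.6,"z":4,"turn":0},
    {"x":6,"y":1.4,"z":8,"turn":0},
    {"x":7.0,"y":1.65,"z":12,"turn":0},
    {"x":7.0,"y":1.65,"z":16,"turn":0},
    {"x":7.0,"y":1.65,"z":18,"turn":0}
  ]
}}

```text
time: 3.42
eef_pos: [0.5934, 0.0929, 0.0684]
eef_rot: [-180.0, 0.2, 13.0]
contact_force: [-0.3, 0.7, 0.2]
opening: 0.0853
grasp_force: 0.0
```

```bash
python3 - <<'E'
from h import *
st=sense();s=snapshot("wrist")
print(fitlock(s,st,[.595,.0935,-167.3]))
go(.595,.0935,.007,12.7)
cv2.imwrite("pics/w3.png",cv2.resize(s["image"],(800,600),interpolation=cv2.INTER_CUBIC))
E
```

```text
(array([ 5.95210519e-01,  9.45500319e-02, -1.66994142e+02]), np.float64(0.08620605463237352))
t 3.48 pos [0.5924 0.0928 0.0669] rot [-179.94    0.35   12.99] yaw 12.99 j7 -98.8 F [-1.4 -0.9 -1.5] open 0.0853 gf 0.0
cmd cm [ 0.3  -0.    5.99] turn 0.005
```

View pics/w3.png

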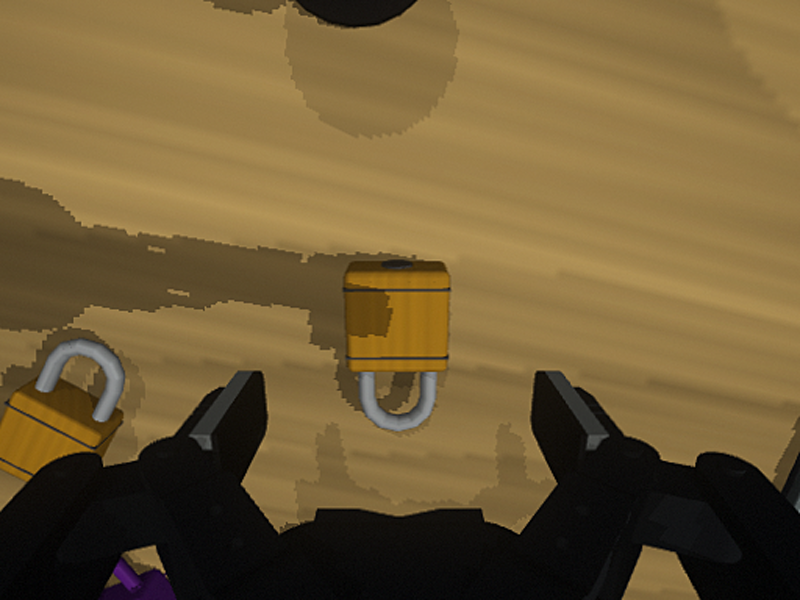

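The close crop shows brass lock A square between the fingers, with its body at (397,315) and shackle towards the robot.

Emit:
{"name": "send_rows", "arguments": {
  "series": [
    {"x":0.2,"y":-0.1,"z":2,"turn":0},
    {"x":0.2,"y":-0.1,"z":4,"turn":0},
    {"x":0.2,"y":-0.1,"z":5.5,"turn":0},
    {"x":0.2,"y":-0.1,"z":6,"turn":0},
    {"x":0.2,"y":-0.1,"z":6,"turn":0}
  ]
}}

```text
time: 4.1
eef_pos: [0.5964, 0.0953, 0.0111]
eef_rot: [-180.0, 0.0, 13.0]
contact_force: [-0.7, -0.6, 0.5]
opening: 0.0853
grasp_force: 0.0
```

```bash
python3 - <<'E'
from h import *
go(.595,.0935,.007,13)
E
```

```text
t 4.1 pos [0.5964 0.0953 0.0111] rot [-1.8e+02  1.0e-02  1.3e+01] yaw 13.0 j7 -101.0 F [-0.7 -0.6  0.5] open 0.0853 gf 0.0
cmd cm [-0.17  0.14  0.41] turn 0.0
```

Emit:
{"name": "send_rows", "arguments": {
  "series": [
    {"x":-0.1,"y":0.1,"z":0.4,"turn":0},
    {"x":-0.1,"y":0.1,"z":0.4,"turn":0}
  ]
}}

```text
time: 4.35
eef_pos: [0.5957, 0.0938, 0.0074]
eef_rot: [180.0, -0.0, 13.0]
contact_force: [0.1, 0.9, -0.4]
opening: 0.0856
grasp_force: 0.0
```

Emit:
{"name": "send_rows", "arguments": {
  "series": [
    {"x":0,"y":0,"z":0,"turn":0},
    {"x":0,"y":0,"z":0,"turn":0},
    {"x":0,"y":0,"z":0,"turn":0},
    {"x":0,"y":0,"z":0,"turn":0},
    {"x":0,"y":0,"z":0,"turn":0}
  ],
  "jaw": 0,
  "grip_force": 50
}}

```text
time: 4.97
eef_pos: [0.5962, 0.0943, 0.0078]
eef_rot: [180.0, -0.1, 13.0]
contact_force: [-0.1, 0.5, 3.7]
opening: 0.0446
grasp_force: 53.8
```

Emit:
{"name": "send_rows", "arguments": {
  "series": [
    {"x":0,"y":0,"z":0,"turn":0},
    {"x":0,"y":0,"z":0,"turn":0},
    {"x":0,"y":0,"z":0,"turn":0}
  ]
}}

```text
time: 5.35
eef_pos: [0.5961, 0.0943, 0.0078]
eef_rot: [180.0, -0.1, 13.0]
contact_force: [-0.2, 0.1, 5.7]
opening: 0.0447
grasp_force: 54.0
```

Emit:
{"name": "send_rows", "arguments": {
  "series": [
    {"x":0,"y":0,"z":-1,"turn":0},
    {"x":0,"y":0,"z":-3,"turn":0},
    {"x":0,"y":0,"z":-6,"turn":0},
    {"x":0,"y":0,"z":-9,"turn":0},
    {"x":0,"y":0,"z":-10,"turn":0}
  ]
}}

```text
time: 5.98
eef_pos: [0.5969, 0.0943, 0.1101]
eef_rot: [180.0, -0.2, 13.0]
contact_force: [0.7, -0.2, -2.3]
opening: 0.0446
grasp_force: 53.3
```

```bash
python3 - <<'E'
from h import *
st=sense();s=snapshot("wrist");e=st["eef_pos"]
print(fitlock(s,st,[e[0],e[1],-167],e[2]-.0078))
go(.5924,-.1788,.1,95.77)
E
```

```text
(array([ 5.96493000e-01,  9.36801721e-02, -1.66670475e+02]), np.float64(0.09917850328514655))
t 6.03 pos [0.5969 0.0942 0.1102] rot [179.95  -0.22  12.99] yaw 12.99 j7 -97.8 F [ 1.1 -0.3 -1.4] open 0.0449 gf 53.3
cmd cm [-6.58 26.5   1.02] turn -1.445
```

Emit:
{"name": "send_rows", "arguments": {
  "series": [
    {"x":-0.5,"y":2,"z":0,"turn":-0.1},
    {"x":-1.5,"y":6,"z":0,"turn":-0.25},
    {"x":-2.5,"y":10,"z":0,"turn":-0.42},
    {"x":-3.5,"y":14,"z":0,"turn":-0.6},
    {"x":-4,"y":16,"z":0,"turn":-0.75}
  ]
}}

```text
time: 6.65
eef_pos: [0.5914, -0.0746, 0.1058]
eef_rot: [-179.9, 0.1, 56.0]
contact_force: [0.2, 0.3, -2.9]
opening: 0.0448
grasp_force: 53.2
```

```bash
python3 - <<'E'
from h import *
go(.5924,-.1788,.1,95.77)
E
```

```text
t 6.65 pos [ 0.5914 -0.0746  0.1058] rot [-1.7991e+02  1.4000e-01  5.6050e+01] yaw 56.05 j7 -39.6 F [ 0.2  0.3 -2.9] open 0.0448 gf 53.2
cmd cm [-8.58  5.91  0.59] turn -0.693
```

Emit:
{"name": "send_rows", "arguments": {
  "series": [
    {"x":-2,"y":1.4,"z":0,"turn":-0.17},
    {"x":-4.5,"y":3,"z":0,"turn":-0.34},
    {"x":-6.5,"y":4.5,"z":0,"turn":-0.5},
    {"x":-8,"y":5.5,"z":0,"turn":-0.65},
    {"x":-8,"y":5.5,"z":0,"turn":-0.65}
  ]
}}

```text
time: 7.28
eef_pos: [0.5922, -0.1701, 0.1059]
eef_rot: [-179.9, -0.0, 92.9]
contact_force: [0.8, 0.3, -2.2]
opening: 0.0448
grasp_force: 53.2
```

```bash
python3 - <<'E'
from h import *
st=sense();s=snapshot("wrist");e=st["eef_pos"]
go(.5924,-.1788,.03,95.77)
cv2.imwrite("pics/w4.png",cv2.resize(s["image"],(800,600),interpolation=cv2.INTER_CUBIC))
import pickle;pickle.dump((st,s),open("w4.pkl","wb"))
E
```

```text
t 7.33 pos [ 0.5926 -0.1681  0.1061] rot [-1.799e+02 -7.000e-02  9.297e+01] yaw 92.97 j7 3.9 F [ 0.6  1.2 -3.2] open 0.0445 gf 53.2
cmd cm [-1.08 -0.06  7.61] turn -0.049
```

View pics/w4.png

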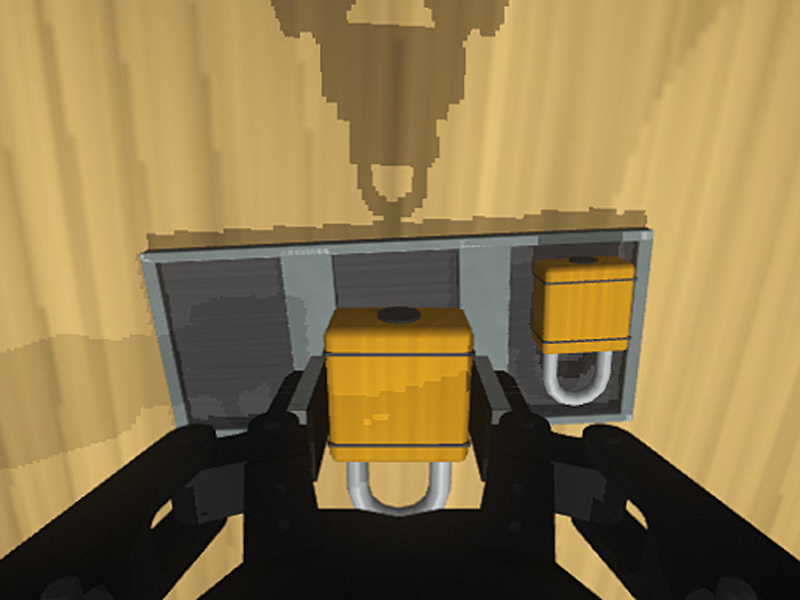

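Lock A is held square above the middle recess. Tray corners at (141,256), (652,229), (631,420) allow a refined fit.

```bash
python3 - <<'E'
from h import *
import pickle
st,s=pickle.load(open("w4.pkl","rb"));k=1.5625
P=unproj(s,(np.array([[141,256],[652,229],[631,420]])+.5)/k-.5,.010,st)
t,a,r=fit2d([[-.058,-.138],[-.058,.138],[.058,.138]],P)
print(P.round(4),t,a,r.round(4))
c,sn=np.cos(np.radians(a)),np.sin(np.radians(a));Rm=np.array([[c,-sn],[sn,c]])
for y in(-.096,0,.096):print(y,Rm@[-.0185,y]+t)
print(fitlock(s,st,[.688,-.1692,-84.2],.004))
E
```

```text
[[ 0.4531 -0.1543  0.01  ]
 [ 0.7233 -0.1258  0.01  ]
 [ 0.7351 -0.2398  0.01  ]] [ 0.59339327 -0.19729594] -84.03595849174556 [[ 0.003  -0.0003]
 [-0.0014 -0.0005]
 [-0.0016  0.0009]]
-0.096 [ 0.49599066 -0.18887089]
0 [ 0.59147104 -0.17889608]
0.096 [ 0.68695142 -0.16892127]
(array([  0.68789248,  -0.16832987, -83.82319531]), np.float64(0.10812379682932349))
```

Emit:
{"name": "send_rows", "arguments": {
  "series": [
    {"x":-0.5,"y":0,"z":1.5,"turn":-0.03},
    {"x":-1.1,"y":0,"z":3,"turn":-0.05},
    {"x":-1.1,"y":0,"z":5,"turn":-0.05},
    {"x":-1.1,"y":0,"z":6.5,"turn":-0.05},
    {"x":-1.1,"y":0,"z":6.5,"turn":-0.05}
  ]
}}

```text
time: 7.95
eef_pos: [0.5927, -0.1782, 0.0402]
eef_rot: [-179.8, -0.1, 96.1]
contact_force: [0.4, 1.0, -2.3]
opening: 0.0448
grasp_force: 53.1
```

```bash
python3 - <<'E'
from h import *
go(.592,-.179,.0118,95.9)
E
```

```text
t 7.95 pos [ 0.5927 -0.1782  0.0402] rot [-1.7982e+02 -1.0000e-01  9.6100e+01] yaw 96.1 j7 5.5 F [ 0.4  1.  -2.3] open 0.0448 gf 53.1
cmd cm [-0.08 -0.07  2.84] turn 0.003
```

Emit:
{"name": "send_rows", "arguments": {
  "series": [
    {"x":-0.1,"y":-0.1,"z":0.6,"turn":0},
    {"x":-0.1,"y":-0.1,"z":1.2,"turn":0},
    {"x":-0.1,"y":-0.1,"z":1.8,"turn":0},
    {"x":-0.1,"y":-0.1,"z":2.3,"turn":0},
    {"x":-0.1,"y":-0.1,"z":2.4,"turn":0}
  ]
}}

```text
time: 8.57
eef_pos: [0.5929, -0.18, 0.0178]
eef_rot: [-180.0, -0.0, 96.1]
contact_force: [-0.3, 0.6, -2.2]
opening: 0.045
grasp_force: 53.2
```

Emit:
{"name": "send_rows", "arguments": {
  "series": [
    {"x":0,"y":0,"z":0.1,"turn":0},
    {"x":0,"y":0,"z":0.2,"turn":0},
    {"x":0,"y":0,"z":0.3,"turn":0},
    {"x":0,"y":0,"z":0.3,"turn":0},
    {"x":0,"y":0,"z":0.3,"turn":0}
  ]
}}

```text
time: 9.2
eef_pos: [0.5932, -0.1801, 0.0154]
eef_rot: [180.0, 0.0, 96.1]
contact_force: [-0.2, 0.1, -3.0]
opening: 0.0449
grasp_force: 53.2
```

Emit:
{"name": "send_rows", "arguments": {
  "series": [
    {"x":0.1,"y":-0.1,"z":0.1,"turn":0},
    {"x":0.1,"y":-0.1,"z":0.2,"turn":0},
    {"x":0.1,"y":-0.1,"z":0.3,"turn":0},
    {"x":0.1,"y":-0.1,"z":0.3,"turn":0}
  ]
}}

```text
time: 9.7
eef_pos: [0.592, -0.1792, 0.0122]
eef_rot: [-180.0, -0.0, 96.1]
contact_force: [-0.1, 0.3, -2.5]
opening: 0.0447
grasp_force: 53.2
```

Emit:
{"name": "send_rows", "arguments": {
  "series": [
    {"x":0,"y":0,"z":0.05,"turn":0},
    {"x":0,"y":0,"z":0.05,"turn":0}
  ]
}}

```text
time: 9.95
eef_pos: [0.5922, -0.1792, 0.0119]
eef_rot: [180.0, 0.0, 96.1]
contact_force: [-0.5, -0.2, -2.4]
opening: 0.0445
grasp_force: 53.2
```

Emit:
{"name": "send_rows", "arguments": {
  "series": [
    {"x":0,"y":0,"z":0.05,"turn":0},
    {"x":0,"y":0,"z":0.1,"turn":0},
    {"x":0,"y":0,"z":0.1,"turn":0}
  ]
}}

```text
time: 10.32
eef_pos: [0.5922, -0.1791, 0.0118]
eef_rot: [-180.0, 0.0, 96.1]
contact_force: [-3.0, 0.4, 6.2]
opening: 0.045
grasp_force: 54.2
```

Contact felt on the floor (+8 N); I'll release.

Emit:
{"name": "send_rows", "arguments": {
  "series": [
    {"x":0,"y":0,"z":0,"turn":0},
    {"x":0,"y":0,"z":0,"turn":0},
    {"x":0,"y":0,"z":0,"turn":0},
    {"x":0,"y":0,"z":0,"turn":0}
  ],
  "jaw": 0.8
}}

```text
time: 10.82
eef_pos: [0.5921, -0.1791, 0.0107]
eef_rot: [-180.0, 0.0, 96.1]
contact_force: [-0.2, 0.9, 0.2]
opening: 0.0683
grasp_force: 0.0
```

Emit:
{"name": "send_rows", "arguments": {
  "series": [
    {"x":0,"y":0,"z":-1,"turn":0},
    {"x":0,"y":0,"z":-4,"turn":0},
    {"x":0,"y":0,"z":-8,"turn":0},
    {"x":0,"y":0,"z":-13,"turn":0},
    {"x":0,"y":0,"z":-18,"turn":0}
  ]
}}

```text
time: 11.45
eef_pos: [0.5921, -0.179, 0.1931]
eef_rot: [180.0, 0.0, 96.1]
contact_force: [-0.1, -0.0, 0.6]
opening: 0.0684
grasp_force: 0.0
```

```bash
python3 - <<'E'
from h import *
st=sense();s=snapshot("wrist")
print(fitlock(s,st,[.592,-.179,-84],.004),fitlock(s,st,[.688,-.1692,-84.2],.004))
cv2.imwrite("pics/w5.png",s["image"])
go(.47,.16,.2,155)
E
```

```text
(array([  0.59229897,  -0.18043062, -83.88669152]), np.float64(0.09884630078268442)) (array([  0.68848133,  -0.16869259, -85.28763203]), np.float64(0.13252429438454383))
t 11.5 pos [ 0.5958 -0.1794  0.2008] rot [179.4    0.31  96.09] yaw 96.09 j7 10.1 F [2.5 0.  4.9] open 0.0682 gf 0.0
cmd cm [35.08 -8.91 -0.2 ] turn -1.028
```

View pics/w5.png

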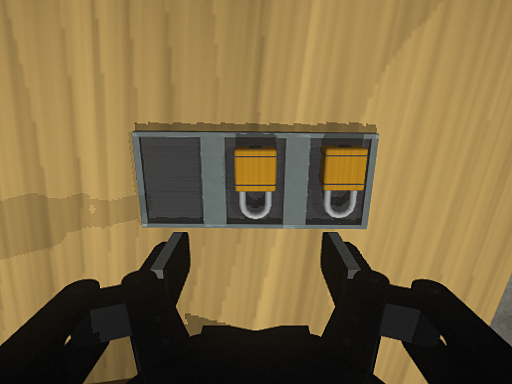

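Lock A sits flat in the middle recess (255,180), aligned with lock_c, which hasn't moved. Next is lock B.

Emit:
{"name": "send_rows", "arguments": {
  "series": [
    {"x":4,"y":0,"z":0,"turn":-0.1},
    {"x":9,"y":0,"z":0,"turn":-0.25},
    {"x":14,"y":0,"z":0,"turn":-0.4},
    {"x":19,"y":0,"z":0,"turn":-0.55},
    {"x":24,"y":0,"z":0,"turn":-0.7}
  ],
  "jaw": 1
}}

```text
time: 12.12
eef_pos: [0.5665, 0.0611, 0.1914]
eef_rot: [180.0, 0.1, 136.5]
contact_force: [-0.6, -0.3, -0.4]
opening: 0.0853
grasp_force: 0.0
```

```bash
python3 - <<'E'
from h import *
go(.55,.22,.2,155)
E
```

```text
t 12.12 pos [0.5665 0.0611 0.1914] rot [1.7998e+02 8.0000e-02 1.3647e+02] yaw 136.47 j7 26.2 F [-0.6 -0.3 -0.4] open 0.0853 gf 0.0
cmd cm [12.14 10.38 -0.87] turn -0.323
```

Emit:
{"name": "send_rows", "arguments": {
  "series": [
    {"x":4,"y":3.5,"z":0,"turn":-0.1},
    {"x":8,"y":7,"z":0,"turn":-0.2},
    {"x":12,"y":10,"z":0,"turn":-0.32},
    {"x":12,"y":10,"z":0,"turn":-0.32},
    {"x":12,"y":10,"z":0,"turn":-0.32}
  ]
}}

```text
time: 12.75
eef_pos: [0.5495, 0.2144, 0.191]
eef_rot: [-180.0, 0.0, 154.5]
contact_force: [-0.3, -1.1, 0.5]
opening: 0.0856
grasp_force: 0.0
```

```bash
python3 - <<'E'
from h import *
st=sense();s=snapshot("wrist")
for g in(-28,-24,-32):print(fitlock(s,st,[.4925,.25,g]))
cv2.imwrite("pics/w6.png",cv2.resize(s["image"],(800,600),interpolation=cv2.INTER_CUBIC))
go(.4925,.25,.07,152)
import pickle;pickle.dump((st,s),open("w6.pkl","wb"))
E
```

```text
(array([  0.4926172 ,   0.2495378 , -20.16215273]), np.float64(0.0599744639126798))
(array([  0.49261777,   0.24953796, -20.16157448]), np.float64(0.059974419969129666))
(array([  0.49261929,   0.24954174, -20.14874184]), np.float64(0.05997430779111668))
t 12.8 pos [0.5499 0.2134 0.1908] rot [-1.7995e+02  5.0000e-02  1.5440e+02] yaw 154.4 j7 25.6 F [ 0.4 -0.5 -0.8] open 0.0858 gf 0.0
cmd cm [ 6.76  0.83 12.08] turn 0.042
```

View pics/w6.png

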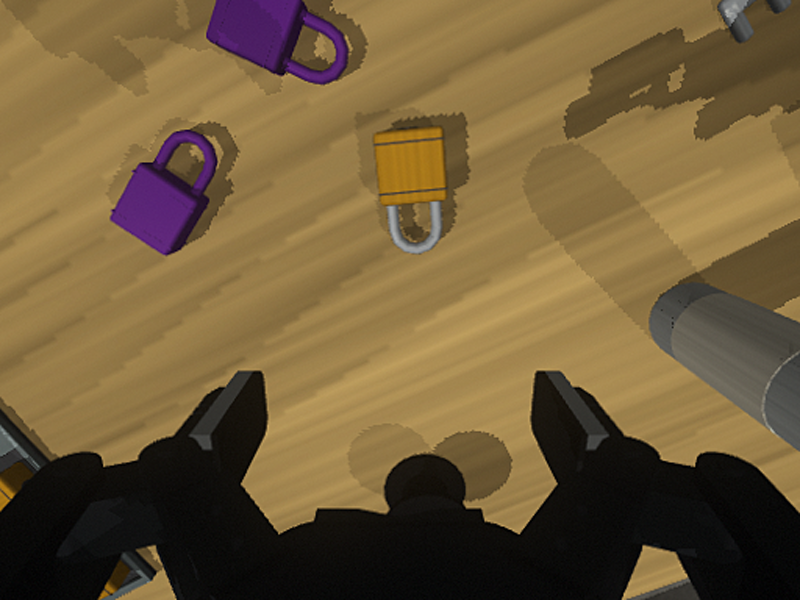

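Lock B is at (410,168) with its bow at (416,252), towards the robot's side of the gripper. The purple decoys are at (165,205) and (260,35), and the can at right is clear of the gripper.

Emit:
{"name": "send_rows", "arguments": {
  "series": [
    {"x":2,"y":0.3,"z":3,"turn":-0.03},
    {"x":5,"y":0.7,"z":6,"turn":-0.06},
    {"x":6.7,"y":0.8,"z":9,"turn":-0.09},
    {"x":6.7,"y":0.8,"z":12,"turn":-0.09},
    {"x":6.7,"y":0.8,"z":12,"turn":-0.09}
  ]
}}

```text
time: 13.42
eef_pos: [0.4916, 0.2481, 0.0689]
eef_rot: [-179.8, -0.2, 159.5]
contact_force: [-0.1, 0.7, -0.3]
opening: 0.0853
grasp_force: 0.0
```

```bash
python3 - <<'E'
from h import *
st=sense();s=snapshot("wrist")
p,f=fitlock(s,st,[.4926,.2495,-21]);print(p,f)
cv2.imwrite("pics/w7.png",s["image"])
go(p[0],p[1],.007,p[2]+180)
E
```

```text
[  0.49299109   0.24955932 -20.39300972] 0.08967435861308404
t 13.47 pos [0.4927 0.2491 0.0705] rot [-1.7992e+02 -4.0000e-02  1.5952e+02] yaw 159.52 j7 20.9 F [0.7 0.3 1.3] open 0.0854 gf 0.0
cmd cm [-0.02  0.06  6.35] turn -0.001
```

View pics/w7.png

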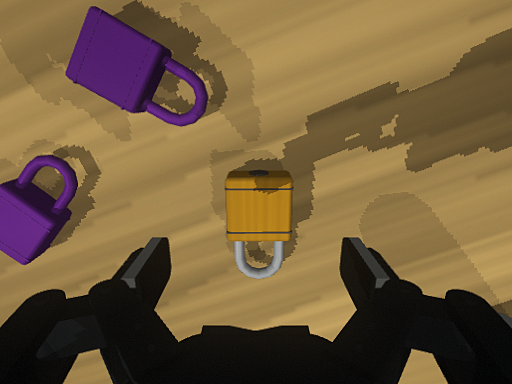

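Lock B is square between the fingers, with its body at (259,205). I'll descend and grip.

Emit:
{"name": "send_rows", "arguments": {
  "series": [
    {"x":0,"y":0,"z":2,"turn":0},
    {"x":0,"y":0,"z":4,"turn":0},
    {"x":0,"y":0,"z":5.5,"turn":0},
    {"x":0,"y":0,"z":6.2,"turn":0},
    {"x":0,"y":0,"z":6.2,"turn":0}
  ]
}}

```text
time: 14.1
eef_pos: [0.4919, 0.2509, 0.0082]
eef_rot: [-180.0, -0.1, 159.7]
contact_force: [0.5, -0.7, 0.0]
opening: 0.0856
grasp_force: 0.0
```

Emit:
{"name": "send_rows", "arguments": {
  "series": [
    {"x":0,"y":0,"z":0,"turn":0},
    {"x":0,"y":0,"z":0,"turn":0}
  ]
}}

```text
time: 14.35
eef_pos: [0.4927, 0.251, 0.0093]
eef_rot: [180.0, 0.1, 159.7]
contact_force: [0.2, -0.2, 0.7]
opening: 0.0855
grasp_force: 0.0
```

Emit:
{"name": "send_rows", "arguments": {
  "series": [
    {"x":0,"y":-0.1,"z":0.2,"turn":0},
    {"x":0,"y":-0.1,"z":0.2,"turn":0}
  ]
}}

```text
time: 14.6
eef_pos: [0.4919, 0.2496, 0.0067]
eef_rot: [-180.0, 0.0, 159.7]
contact_force: [-0.2, -0.3, 0.4]
opening: 0.0857
grasp_force: 0.0
```

Emit:
{"name": "send_rows", "arguments": {
  "series": [
    {"x":0,"y":0,"z":0,"turn":0},
    {"x":0,"y":0,"z":0,"turn":0},
    {"x":0,"y":0,"z":0,"turn":0},
    {"x":0,"y":0,"z":0,"turn":0},
    {"x":0,"y":0,"z":0,"turn":0}
  ],
  "jaw": 0
}}

```text
time: 15.22
eef_pos: [0.4923, 0.2502, 0.0072]
eef_rot: [180.0, 0.0, 159.7]
contact_force: [0.2, 1.5, 4.4]
opening: 0.0449
grasp_force: 53.1
```

Emit:
{"name": "send_rows", "arguments": {
  "series": [
    {"x":0,"y":0,"z":0,"turn":0},
    {"x":0,"y":0,"z":0,"turn":0}
  ]
}}

```text
time: 15.48
eef_pos: [0.4923, 0.2502, 0.0071]
eef_rot: [180.0, 0.0, 159.7]
contact_force: [-0.5, 0.5, 5.5]
opening: 0.0447
grasp_force: 53.3
```

Emit:
{"name": "send_rows", "arguments": {
  "series": [
    {"x":0,"y":0,"z":-1,"turn":0},
    {"x":0,"y":0,"z":-3,"turn":0},
    {"x":0,"y":0,"z":-6,"turn":0},
    {"x":0,"y":0,"z":-9,"turn":0},
    {"x":0,"y":0,"z":-10,"turn":0}
  ]
}}

```text
time: 16.1
eef_pos: [0.4929, 0.2504, 0.1091]
eef_rot: [179.9, 0.2, 159.7]
contact_force: [0.6, 0.1, -3.0]
opening: 0.0451
grasp_force: 52.5
```

```bash
python3 - <<'E'
from h import *
st=sense();s=snapshot("wrist");e=st["eef_pos"]
print(fitlock(s,st,[e[0],e[1],-20.3],e[2]-.0075))
go(.4965,-.1888,.11,95.9)
E
```

```text
(array([  0.49388944,   0.24950626, -19.57259483]), np.float64(0.09543387226460653))
t 16.15 pos [0.493  0.2503 0.1092] rot [1.7991e+02 1.7000e-01 1.5966e+02] yaw 159.66 j7 22.9 F [-0.   0.5 -2.2] open 0.0447 gf 52.6
cmd cm [-15.59 -41.05  -0.09] turn 1.113
```

Emit:
{"name": "send_rows", "arguments": {
  "series": [
    {"x":-0.8,"y":-2,"z":0,"turn":0.06},
    {"x":-2.2,"y":-6,"z":0,"turn":0.18},
    {"x":-3.8,"y":-10,"z":0,"turn":0.3},
    {"x":-5.3,"y":-14,"z":0,"turn":0.42},
    {"x":-6.8,"y":-18,"z":0,"turn":0.54}
  ]
}}

```text
time: 16.77
eef_pos: [0.4922, 0.0557, 0.1059]
eef_rot: [-179.9, -0.0, 128.5]
contact_force: [0.1, 0.2, -3.2]
opening: 0.0445
grasp_force: 52.5
```

```bash
python3 - <<'E'
from h import *
go(.4965,-.1888,.11,95.9)
E
```

```text
t 16.77 pos [0.4922 0.0557 0.1059] rot [-1.7992e+02 -4.0000e-02  1.2850e+02] yaw 128.5 j7 20.2 F [ 0.1  0.2 -3.2] open 0.0445 gf 52.5
cmd cm [-19.41 -14.89  -0.4 ] turn 0.569
```

Emit:
{"name": "send_rows", "arguments": {
  "series": [
    {"x":-3.5,"y":-2.7,"z":0,"turn":0.1},
    {"x":-7,"y":-5.4,"z":0,"turn":0.2},
    {"x":-11,"y":-8.4,"z":0,"turn":0.33},
    {"x":-15,"y":-11.5,"z":0,"turn":0.45},
    {"x":-18,"y":-13.8,"z":0,"turn":0.55}
  ]
}}

```text
time: 17.4
eef_pos: [0.4968, -0.1718, 0.1057]
eef_rot: [-179.9, -0.0, 96.9]
contact_force: [-0.1, -0.3, -2.5]
opening: 0.0446
grasp_force: 52.5
```

Emit:
{"name": "send_rows", "arguments": {
  "series": [
    {"x":0,"y":0,"z":0,"turn":0},
    {"x":0,"y":0,"z":0,"turn":0}
  ]
}}

```text
time: 17.65
eef_pos: [0.4975, -0.1683, 0.1059]
eef_rot: [-179.9, -0.1, 97.3]
contact_force: [-1.5, 0.8, -2.5]
opening: 0.0445
grasp_force: 52.5
```

```bash
python3 - <<'E'
from h import *
st=sense();s=snapshot("wrist");e=st["eef_pos"]
print(fitlock(s,st,[.592,-.179,-84],.004))
go(.4965,-.1888,.04,95.9)
E
```

```text
(array([  0.59093239,  -0.18018588, -82.93188864]), np.float64(0.11105993706957062))
t 17.7 pos [ 0.4978 -0.1678  0.1062] rot [-1.7995e+02 -7.0000e-02  9.7340e+01] yaw 97.34 j7 14.8 F [-0.7  0.5 -2.8] open 0.0447 gf 52.5
cmd cm [-2.08 -0.39  6.62] turn 0.025
```

Emit:
{"name": "send_rows", "arguments": {
  "series": [
    {"x":-1,"y":-0.2,"z":1.5,"turn":0.02},
    {"x":-2,"y":-0.4,"z":3,"turn":0.025},
    {"x":-2,"y":-0.4,"z":5,"turn":0.025},
    {"x":-2,"y":-0.4,"z":6.5,"turn":0.025},
    {"x":-2,"y":-0.4,"z":6.5,"turn":0.025}
  ]
}}

```text
time: 18.32
eef_pos: [0.4955, -0.1886, 0.0399]
eef_rot: [-179.8, -0.1, 95.8]
contact_force: [0.1, 0.1, -2.1]
opening: 0.0446
grasp_force: 52.4
```

```bash
python3 - <<'E'
from h import *
go(.4965,-.188,.0112,95.9)
E
```

```text
t 18.32 pos [ 0.4955 -0.1886  0.0399] rot [-1.7984e+02 -1.4000e-01  9.5840e+01] yaw 95.84 j7 11.9 F [ 0.1  0.1 -2.1] open 0.0446 gf 52.4
cmd cm [0.04 0.12 2.87] turn -0.001
```

Emit:
{"name": "send_rows", "arguments": {
  "series": [
    {"x":0,"y":0.1,"z":0.6,"turn":0},
    {"x":0,"y":0.1,"z":1.2,"turn":0},
    {"x":0,"y":0.1,"z":1.8,"turn":0},
    {"x":0,"y":0.1,"z":2.3,"turn":0},
    {"x":0,"y":0.1,"z":2.4,"turn":0}
  ]
}}

```text
time: 18.95
eef_pos: [0.4974, -0.1895, 0.0174]
eef_rot: [-180.0, -0.0, 95.8]
contact_force: [0.7, 0.6, -2.6]
opening: 0.0446
grasp_force: 52.5
```

Emit:
{"name": "send_rows", "arguments": {
  "series": [
    {"x":0,"y":0,"z":0.1,"turn":0},
    {"x":0,"y":0,"z":0.2,"turn":0},
    {"x":0,"y":0,"z":0.3,"turn":0},
    {"x":0,"y":0,"z":0.3,"turn":0}
  ]
}}

```text
time: 19.45
eef_pos: [0.4977, -0.1896, 0.0148]
eef_rot: [-180.0, 0.0, 95.8]
contact_force: [-0.7, 0.0, -1.9]
opening: 0.0448
grasp_force: 52.5
```

Emit:
{"name": "send_rows", "arguments": {
  "series": [
    {"x":0.15,"y":-0.1,"z":0.1,"turn":0},
    {"x":0.15,"y":-0.1,"z":0.2,"turn":0},
    {"x":0.15,"y":-0.1,"z":0.3,"turn":0},
    {"x":0.15,"y":-0.1,"z":0.3,"turn":0}
  ]
}}

```text
time: 19.95
eef_pos: [0.4965, -0.1881, 0.0117]
eef_rot: [-180.0, 0.0, 95.8]
contact_force: [0.3, -0.4, -2.8]
opening: 0.045
grasp_force: 52.5
```

Emit:
{"name": "send_rows", "arguments": {
  "series": [
    {"x":0,"y":0,"z":0.05,"turn":0},
    {"x":0,"y":0,"z":0.1,"turn":0},
    {"x":0,"y":0,"z":0.1,"turn":0}
  ]
}}

```text
time: 20.32
eef_pos: [0.4966, -0.1882, 0.0111]
eef_rot: [-180.0, 0.0, 95.8]
contact_force: [-1.3, 0.4, 2.0]
opening: 0.0448
grasp_force: 53.0
```

Contact again, so I'll release and retreat.

Emit:
{"name": "send_rows", "arguments": {
  "series": [
    {"x":0,"y":0,"z":0.05,"turn":0},
    {"x":0,"y":0,"z":0.05,"turn":0}
  ]
}}

```text
time: 20.58
eef_pos: [0.4966, -0.1882, 0.0111]
eef_rot: [-180.0, 0.0, 95.8]
contact_force: [-3.9, 0.8, 6.8]
opening: 0.0449
grasp_force: 53.6
```

Emit:
{"name": "send_rows", "arguments": {
  "series": [
    {"x":0,"y":0,"z":0,"turn":0},
    {"x":0,"y":0,"z":0,"turn":0},
    {"x":0,"y":0,"z":0,"turn":0},
    {"x":0,"y":0,"z":0,"turn":0}
  ],
  "jaw": 0.8
}}

```text
time: 21.08
eef_pos: [0.4966, -0.1882, 0.0102]
eef_rot: [180.0, 0.0, 95.8]
contact_force: [-0.0, 0.1, -0.3]
opening: 0.0685
grasp_force: 0.0
```

Emit:
{"name": "send_rows", "arguments": {
  "series": [
    {"x":0,"y":0,"z":-1,"turn":0},
    {"x":0,"y":0,"z":-4,"turn":0},
    {"x":0,"y":0,"z":-8,"turn":0},
    {"x":0,"y":0,"z":-13,"turn":0},
    {"x":-3,"y":0,"z":-18,"turn":0}
  ]
}}

```text
time: 21.7
eef_pos: [0.5001, -0.2154, 0.1928]
eef_rot: [180.0, 0.0, 96.1]
contact_force: [1.1, -1.6, -1.0]
opening: 0.0683
grasp_force: 0.0
```

Emit:
{"name": "send_rows", "arguments": {
  "series": [
    {"x":0,"y":0,"z":0,"turn":0},
    {"x":0,"y":0,"z":0,"turn":0},
    {"x":0,"y":0,"z":0,"turn":0}
  ]
}}

```text
time: 22.08
eef_pos: [0.4988, -0.2168, 0.189]
eef_rot: [-179.9, -0.1, 95.9]
contact_force: [1.3, -0.9, 0.2]
opening: 0.0683
grasp_force: 0.0
```

```bash
python3 - <<'E'
from h import *
st=sense();s=snapshot("wrist")
for g in([.4965,-.1888],[.592,-.179],[.688,-.169]):print(fitlock(s,st,g+[-84],.004))
cv2.imwrite("pics/w8.png",cv2.resize(s["image"],(800,600),interpolation=cv2.INTER_CUBIC))
E
```

```text
(array([  0.4962208 ,  -0.18956006, -84.11137834]), np.float64(0.0868406809522635))
(array([  0.59165662,  -0.17886461, -87.85396802]), np.float64(0.12702757002514864))
(array([  0.68801311,  -0.16708625, -87.11498422]), np.float64(0.18893344103237564))
```

View pics/w8.png

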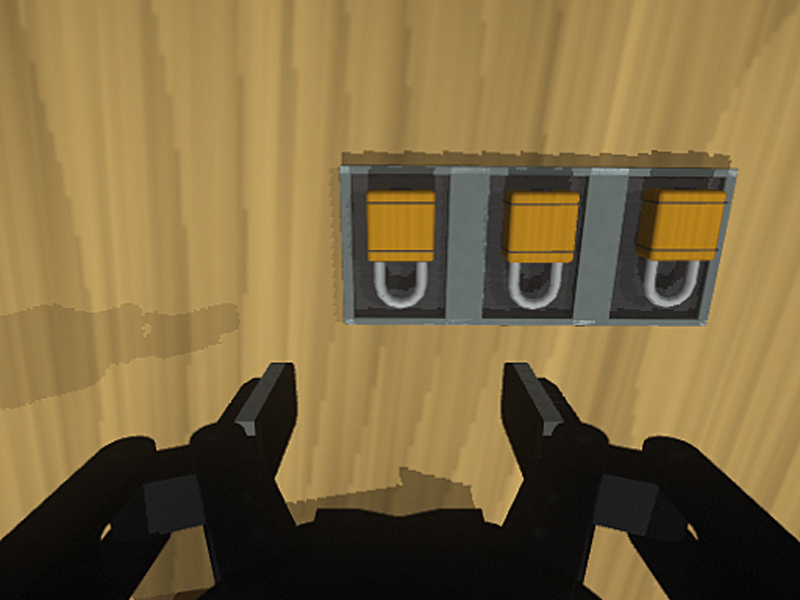

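All three locks lie flat in their recesses at (400,228), (540,228) and (682,225), with their shackles aligned, and the gripper is clear.

```bash
python3 -c "
from cell import *
print(job_done())"
```

```text
the job is handed in; nothing more can be done
None
```

Both loose brass padlocks are in the tray, lock_a in the middle recess and lock_b in the end one, lying flat with shackles pointing the same way as lock_c; I handed the job in at about 22 s, and no verdict was returned.

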